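# Hold a neck heel block in the stops of the downdraft table

## Task

Start the dust extraction: press the flat start button on the switch box fully down and let it come back up, without pressing the mushroom button. Then pick the heel block with the tenon off the bench and stand it upright, as it stands now, on the downdraft table, with its plain end against the tall end stop, its long side against the low fence and the tenon pointing away from the end stop, free for filing. Push it fully home into the corner, and finish while still holding it there with the gripper, pressed firmly against both stops at once; leave everything else on the bench and table where it lies.

Things in the scene. Friction and masses are not known exactly. Their poses are not given: they have to be found in the camera images.
- heel_block: Neck heel block, brown wood, 0.1 to 0.2 kg: body 80 long (x) x 48 wide (y) x 55 high, with a tenon on one end (24 long, 18 wide, full height, centred). Loose, upright on the bench, left. Origin: centre of the body's underside; x to the tenon, z up. Plain end at x = -40, tenon's end at x = +64, long sides at y = -24, +24. Grip it across the 48 width, fingertips 20 or more above its underside.
- tenon_end (a point): Centre of the tenon's end face on the heel block, 64 along the block's x from its origin and 27.5 above its underside.
- downdraft: Downdraft sanding table, fixed on the bench, right: grey case 320 (x) x 360 (y), perforated plate on top, 85 above the bench, hose from its right side. Origin: centre of its underside. x away from the robot, y to the left, turned up to 0.25 rad. On the plate a low fence and a tall stop of pale wood form an inside corner, open towards the robot and to the left.
- fence: Low pale-wood fence on the plate: 22 thick (x) x 152 long (y) x 14 high, rigid. Origin: centre of its underside; axes as the downdraft table. Contact face: the one towards the robot, 11 in -x from the origin. It ends 10 short of the stop (dust gap). Fingers holding the block pass above it if their tips stay 18 or more above the plate.
- stop: Tall pale-wood end stop screwed on the plate: 150 long (x) x 26 thick (y) x 36 high. Its left face (+y) is the second contact face, 13 in +y from the origin. Origin: centre of its underside; axes as the downdraft table. Rigid. Friction of block, plate and stops is fairly high (about 0.6): a hard push on one stop first can keep the block from sliding home to the other.
- corner (a point): Inside corner at the plate's surface (85 above the bench), where the planes of the fence's and the stop's contact faces meet; axes as the downdraft table. The fence runs from it to +y, the stop to -x. With the block home its origin lies 24 in -x and 40 in +y of this point, at this height, and the block's x points along the table's +y.
- start_top (a point): Centre of the top of the flat start button: black, 26 diameter, in a steel collar, 72 above the bench, on the end of the switch box nearer the robot. It is pressed straight down; 1.5 N of preload, about 5 N at full depth.
- start (a joint): Travel of the start button in m: 0 up, 0.006 fully down; a spring returns it.
- halt_top (a point): Centre of the top of the mushroom-headed stop button: black, 40 diameter, 84 above the bench, 72 beyond the start button on the same box. Not to be pressed.
- halt (a joint): Travel of the mushroom stop button in m: 0 up, 0.006 down.
- switch_box: Grey switch box fixed on the bench on the left, 140 (x) x 76 (y) x 50 high. Origin: centre of its underside; x points from the start button (x = -36) to the mushroom button (x = +36).
- plain_block: Bystander: brown wooden block 80 x 48 x 55 high without a tenon, loose on the bench on the left. Origin: centre of its underside.
- sanding_block: Bystander: cork sanding block 107 x 60 x 30 high, loose on the bench on the left. Origin: centre of its underside. The heel block, the plain block and this one may stand in each other's places.
- block_plane: Bystander: small steel plane 170 x 50, 55 high, loose on the bench beyond the blocks. Origin: centre of its underside.
- file: Bystander: flat file with a wooden handle, 275 long, 21 high, loose on the plate of the downdraft table, near its left edge, lying along the table's x. Origin: on its underside, 140 from the handle's end.
- dust_brush: Bystander: wooden bench brush 200 long, 30 wide, 24 high, loose on the plate along the edge nearer the robot. Origin: on its underside, 115 from the handle's end.
There are look-alikes about, which are no part of the job. What is shaped like the heel_block but blue, green or red is not meant.

How it is judged:
On the way, in this order (a step that is already met when the one before it is completed fails the run):
1. the start button is pressed fully down (value of joint start above 0.0052 m), for 0.1 s.
2. the start button is let back up (value of joint start below 0.001 m), for 0.1 s.
3. the heel block is pressed home against both stops (x of heel_block in the frame of corner between -0.027 and -0.021 m and y of heel_block in the frame of corner between 0.037 and 0.043 m and z of heel_block in the frame of corner between -0.003 and 0.003 m and y of tenon_end in the frame of corner above 0.09 m and angle between the x axis of heel_block and the y axis of downdraft, either way round below 0.04 rad and angle between heel_block's own z axis and vertical below 0.05 rad and contact force between heel_block and fence above 3 N and contact force between heel_block and stop above 3 N and contact force between the fingers and heel_block above 2 N), for 0.5 s.
At the end, for the whole second after the job is handed in: The heel block stands upright on the plate, plain end at the stop and long side at the fence (each within 3 mm, square within 0.04 rad), tenon away from the stop; it presses on fence and stop with over 3 N each while the fingers still hold it, at rest; the start button is up (all of step 3 and linear speed of heel_block below 0.01 m/s and value of joint start below 0.001 m); the arm keeps its last pose, push and grip.
It fails at once if the mushroom stop button is pressed (value of joint halt above 0.002 m).
It fails at once if something else on the bench or table is moved by more than 20 mm (distance of any of plain_block, sanding_block, block_plane, file, dust_brush from where it was at the start of the episode above 0.02 m).
It also fails if it takes over 70 s, if anything falls off the work surface, if the arm or the gripper's body presses on something with over 40 N, if the wrist force passes 120 N, or if a joint passes its speed limit or range.

## Robot

A 7-joint arm with a two-finger parallel gripper is mounted at the origin on the work surface. World frame = base frame: x ahead of the robot, y to its left, z up, the work surface at z = 0. Lengths are in m, angles in rad, forces in N, time in s.
With the tool pointing down it reaches from about 0.425 to 0.925 m from the base axis. Payload 6.8 kg.
Tool frame: the origin (TCP) lies between the finger pads; the fingertips stand 19 mm ahead of it and the grasp point (between the pads) is the TCP; z points along the fingers, y is the line along which they close (so a half turn about z gives the same grasp; the last joint's range is limited). The gripper opens to 88 mm and grips with 3 to 60 N. Pads are 20 mm wide; open, the fingers measure 115 mm over their backs; the gripper's body (75 mm by 178 mm) begins 61 mm behind the grasp point.
Start: joints at [1.003, 0.477, 0.022, 1.555, -0.011, 1.109, -0.083], TCP at [0.3, -0.605, 0.242] pointing down, gripper open.
Joint ranges: [-2.96, 2.96], [-0.34, 2.1], [-1.41, 1.46], [0.24, 2.44], [-1.37, 4.51], [0.17, 1.92], [-2.96, 2.96]. Speed limits (rad/s): [2.39, 2.39, 3.14, 3.14, 3.14, 3.14, 3.14].

## Interface

Orientations are given as a rotation vector (axis times angle).
In Python, from plant import ctrl gives the robot as it stands.
- The arm moves only by the tool drive_tool, never from a script. Its argument "commands" is a list that holds one entry, the list of rows, each a list of 6 numbers: the shift along the world's x, y, z in m, then the turn, a rotation vector about the world's x, y, z in rad. A call has 1 to 10 rows; each row is the pose to reach, as a shift and turn from the pose commanded when the call began; what a row does not reach only later rows make up. A row lasts 1/10 s, in which the tool goes at most 50 mm and 8.59 degrees, less where a joint would pass 70% of its speed; a pose out of reach is approached as far as the arm can. A call with a gripper value outside its range is refused whole. "gripper" is the opening, from 0 (shut) to 1 (fully open), set as the call begins (left out, the last holds). The fingers move at their own pace and stop on an object; "grip_force" is the grip in N (left out, the last holds). Time passes only in rows, so rows that repeat a pose let the fingers close. It gives the time, the measured TCP pose, the force, the opening and the grip force at its end, in the units of the state.
- ctrl.state(): the state, without advancing time (a new reading comes with each control period).
- ctrl.read_camera(name): name is "side" or "top"; returns (picture, depth): 384x512x3 uint8, blue, green, red; 384x512 float32, m along the optical axis (not along the pixel's ray), 0 where there is no reading.
- ctrl.camera_info(name): a dict with "camera_matrix" (3x3 intrinsics, pixels), "k1" (the pictures are not rectified: a ray, as slopes to the right and down, at radius r is drawn at 1 + k1 r^2 times it, then the intrinsics apply), "world_from_camera" (4x4, takes a point from camera to world coordinates). Camera axes: x right, y up, looking along -z (the intrinsics and any distortion apply to the point x, -y, -z); pixel columns grow to the right and rows downward; lengths in m; the calibration is good to about 2 mm. A picture is of the moment at which its call begins. camera_info takes no time and is no camera call.
- ctrl.hand_in(): hands the job in; it is judged then, once.
The state is a dict: "time_s": time; "joint_positions": joint angles; "dq": joint speeds; "effort": joint torques, N m; "tcp_pos": TCP position; "tool_rot": TCP orientation; "force": force on the tool from outside, world axes, zero at the start; "torque": the same for the moment, N m; "gripper_width": opening from 0.0 (shut) to 1.0 (fully open); "grasp_force": force on a finger pad.
Only numpy, scipy, OpenCV 4.12 (cv2) and the standard library are available. Lean on these libraries where they do the work, as an engineer would, in place of code of your own. Each camera call takes 0.05 s, during which the arm holds its last target. There are 200 camera calls.

## Working session

There is one attempt and no reset: what is moved stays moved. The work goes in short steps, Python scripts to look and compute and a tool call to move; the robot and the scene stay as the last step left them, time stands still between calls to the robot, and variables do not carry over. Pictures are saved under pics/ and viewed, at most 10 in all, crops included, and the job is handed in when it is done.

Besides the shell and the picture viewer there is one more tool, called after ">>>" by a JSON object that holds its "method" and its "body". drive_tool: Moves the arm, as the interface text tells. Its arguments: {"type":"object","properties":{"commands":{"type":"array","items":{"type":"array","items":{"type":"array","items":{"type":"number"}}}},"gripper":{"type":"number"},"grip_force":{"type":"number"}},"required":["commands"]}

```bash
mkdir -p pics; ls
cat > h.py <<'E'
import numpy as np, cv2
from plant import ctrl
def cloud(name, save=None):
    im,d=ctrl.read_camera(name); ci=ctrl.camera_info(name)
    K=np.array(ci["camera_matrix"]);T=np.array(ci["world_from_camera"]);k1=ci["k1"]
    v,u=np.mgrid[:384,:512].astype(np.float32)
    p=cv2.undistortPoints(np.stack([u,v],-1).reshape(-1,1,2).astype(np.float64),K,np.array([k1,0,0,0,0.]),).reshape(384,512,2)
    P=np.stack([p[...,0]*d,-p[...,1]*d,-d],-1)@T[:3,:3].T+T[:3,3]
    P[d==0]=np.nan
    if save: cv2.imwrite(save,im)
    np.savez('%s.npz'%name,im=im,P=P)
    return im,P
E
python3 - <<'E'
from h import *
s=ctrl.state();print(s)
a,P=cloud('top');b,Q=cloud('side')
for n in('top','side'):
    c=ctrl.camera_info(n);print(n,c["k1"],np.round(c["world_from_camera"],3).tolist(),c["camera_matrix"])
cv2.imwrite('pics/top1.png',cv2.resize(a,(768,576)));cv2.imwrite('pics/side1.png',cv2.resize(b,(768,576)))
E
```

```text
pics
{'time_s': 0.0, 'joint_positions': array([ 1.0029344 ,  0.47778608,  0.02236787,  1.55643266, -0.01148875,
        1.10928115, -0.08314789]), 'dq': array([-1.17422454e-04, -1.97390478e-04, -1.57761591e-06,  2.96900237e-04,
        2.49163841e-04, -3.85080715e-05, -1.40623196e-03]), 'effort': array([ 2.44317116e-04, -5.82842410e+01,  1.53501414e+00, -2.72604167e+01,
       -5.42991597e-02,  1.68252632e-02,  1.76441354e-04]), 'tcp_pos': array([ 0.29924479, -0.60442254,  0.24069957]), 'tool_rot': array([-3.05731909e+00, -7.15392793e-01,  8.69949236e-04]), 'force': array([0.13870893, 0.5574405 , 0.40799172]), 'torque': array([0.04752858, 0.01671334, 0.02889825]), 'grasp_force': 0.0, 'gripper_width': 1.0025551821342178}
top -0.033134943058778475 [[0.022, 0.998, -0.057, 0.464], [-1.0, 0.022, -0.003, 0.09], [-0.002, 0.057, 0.998, 1.3], [0.0, 0.0, 0.0, 1.0]] [[388.87310715   0.         248.84648628]
 [  0.         388.87310715 193.26815264]
 [  0.           0.           1.        ]]
side -0.04212825725119652 [[-0.982, 0.106, -0.156, 0.347], [-0.189, -0.538, 0.822, 1.03], [0.003, 0.836, 0.548, 0.695], [0.0, 0.0, 0.0, 1.0]] [[433.22492594   0.         258.81197752]
 [  0.         433.22492594 183.77033706]
 [  0.           0.           1.        ]]
```

View pics/top1.png

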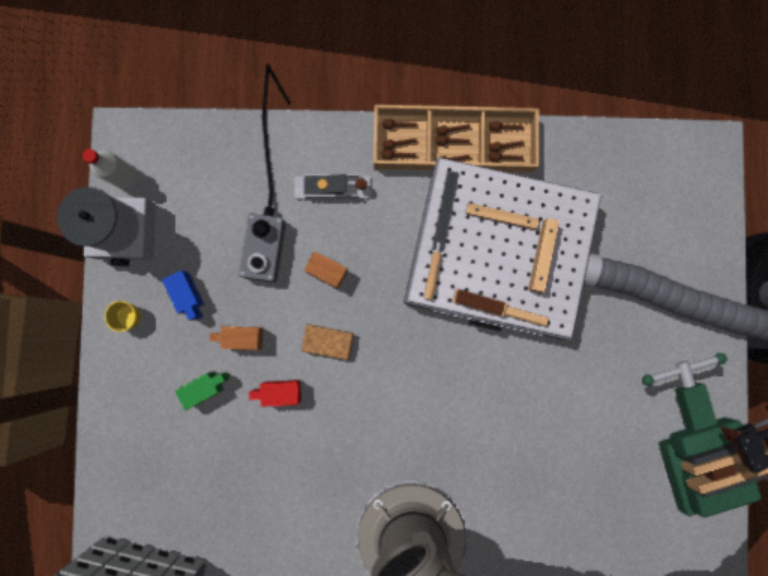

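View pics/side1.png

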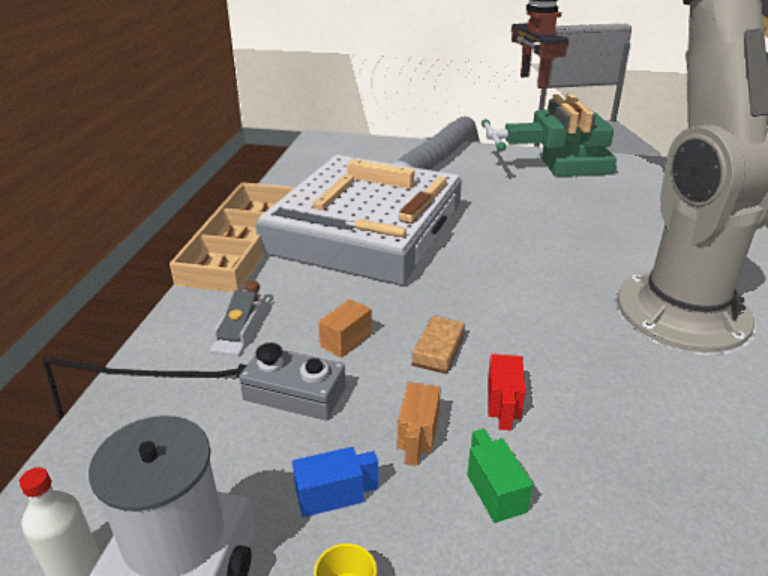

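The top view (768x576) shows the brown candidates: the tenoned block at (240,338), the plain block at (326,269) and the cork at (327,342). The coloured look-alikes are blue (183,295), green (202,390) and red (278,393). I choose (240,338), which is brown with its tenon pointing left (+y). The start button is at (257,262), the mushroom at (262,229), the fence runs (468,208)-(540,222) and the stop (550,222)-(538,290).

```bash
cat > m.py <<'E'
from h import *
t=np.load('top.npz');s=np.load('side.npz')
def sel(z,im_box,zr,f):
    u0,u1,v0,v1=im_box
    P=z['P'][v0:v1,u0:u1].reshape(-1,3);return P[(P[:,2]>zr[0])&(P[:,2]<zr[1])]
def rect(P,name):
    r=cv2.minAreaRect((P[:,:2]*1000).astype(np.float32));print(name,len(P),'z',np.round(np.median(P[:,2]),4),'mean',P.mean(0).round(4),np.round(cv2.boxPoints(r)).tolist(),np.round(r[1],1),round(r[2],1))
B=lambda a,b,c,d:[int(x/1.5) for x in(a,b,c,d)]
for n,z,bb in(('top',t,dict(heel=(200,270,318,358),plain=(296,356,245,295),fence=(455,542,195,235),stop=(522,566,212,300),sw=(232,292,205,290))),
           ('side',s,dict(heel=(385,450,372,470),plain=(310,380,295,360),fence=(305,357,170,215),stop=(340,420,155,192),sw=(232,352,335,425)))):
    for k,b in bb.items():
        P=z['P'][B(*b)[2]:B(*b)[3],B(*b)[0]:B(*b)[1]].reshape(-1,3);P=P[np.isfinite(P).all(1)]
        if k=='sw':
            for lo,hi in((.045,.056),(.064,.078),(.079,.092)): 
                p=P[(P[:,2]>lo)&(P[:,2]<hi)]; rect(p,n+' sw%.3f'%lo)
        else:
            lo,hi={'heel':(.048,.066),'plain':(.048,.066),'fence':(.094,.107),'stop':(.113,.13)}[k]
            p=P[(P[:,2]>lo)&(P[:,2]<hi)]; rect(p,n+' '+k)
P=t['P'][:,:].reshape(-1,3)
for nm,z in(('top',t),('side',s)):
    P=z['P'].reshape(-1,3);p=P[(P[:,2]>.07)&(P[:,2]<.095)&(P[:,1]<.12)&(P[:,1]>-.45)&(P[:,0]>.35)&(P[:,0]<.9)];rect(p,nm+' table')
    p=P[(abs(P[:,2])<.02)&(abs(P[:,0]-.5)<.1)&(abs(P[:,1])<.4)];print('bench z',np.median(p[:,2]))
a=cv2.resize(t['im'][190:290,100:250],(600,400),interpolation=2);b=cv2.resize(s['im'][220:330,230:380],(600,440)[:2],interpolation=2)[:400]
cv2.imwrite('pics/crop.png',np.vstack([a[:300],b[:300]]))
E
python3 m.py
```

```text
top heel 413 z 0.0553 mean [0.4271 0.3835 0.0552] [[401.0, 441.0], [403.0, 339.0], [451.0, 340.0], [449.0, 442.0]] [ 48.2 101.6] 1.1
top plain 369 z 0.0554 mean [0.5784 0.1998 0.0554] [[540.0, 174.0], [583.0, 154.0], [617.0, 226.0], [574.0, 247.0]] [80.  47.7] 64.4
top fence 354 z 0.0994 mean [ 0.6939 -0.1702  0.0995] [[667.0, -243.0], [690.0, -248.0], [722.0, -98.0], [699.0, -93.0]] [152.9  23.8] 78.0
top stop 445 z 0.1213 mean [ 0.6113 -0.2542  0.1212] [[536.0, -253.0], [684.0, -283.0], [689.0, -257.0], [541.0, -226.0]] [ 27.1 151.4] 78.5
top sw0.045 678 z 0.0503 mean [0.6228 0.3373 0.0503] [[550.0, 311.0], [689.0, 295.0], [698.0, 368.0], [559.0, 385.0]] [ 74.1 140.1] 83.2
top sw0.064 98 z 0.0722 mean [0.6055 0.3412 0.0713] [[567.0, 330.0], [678.0, 316.0], [682.0, 353.0], [571.0, 367.0]] [ 37.9 111.6] 82.9
top sw0.079 88 z 0.0819 mean [0.6588 0.3372 0.0822] [[637.0, 344.0], [653.0, 313.0], [684.0, 329.0], [667.0, 360.0]] [34.7 35.4] 28.3
side heel 792 z 0.0557 mean [0.4267 0.3895 0.0554] [[403.0, 338.0], [451.0, 337.0], [452.0, 444.0], [404.0, 445.0]] [106.9  48.2] 89.4
side plain 
[... 460 characters left out ...]
4] [[542.0, 243.0], [679.0, 227.0], [697.0, 371.0], [559.0, 388.0]] [145.9 138.6] 83.0
side sw0.064 164 z 0.0724 mean [0.6075 0.3474 0.0718] [[570.0, 335.0], [672.0, 320.0], [677.0, 353.0], [575.0, 368.0]] [ 33.4 103.5] 81.7
side sw0.079 115 z 0.082 mean [0.6585 0.338  0.0819] [[638.0, 347.0], [648.0, 317.0], [680.0, 327.0], [670.0, 357.0]] [32.9 31.7] 18.2
top table 9972 z 0.0853 mean [ 0.632  -0.1832  0.0848] [[418.0, -416.0], [733.0, -481.0], [824.0, -34.0], [509.0, 30.0]] [455.7 321.5] 78.4
bench z 0.0005439741537436316
side table 4546 z 0.0863 mean [ 0.6312 -0.1302  0.0854] [[416.0, -418.0], [729.0, -483.0], [823.0, -32.0], [509.0, 34.0]] [461.2 320.5] 78.3
bench z 0.0012810451140824464
```

View pics/crop.png

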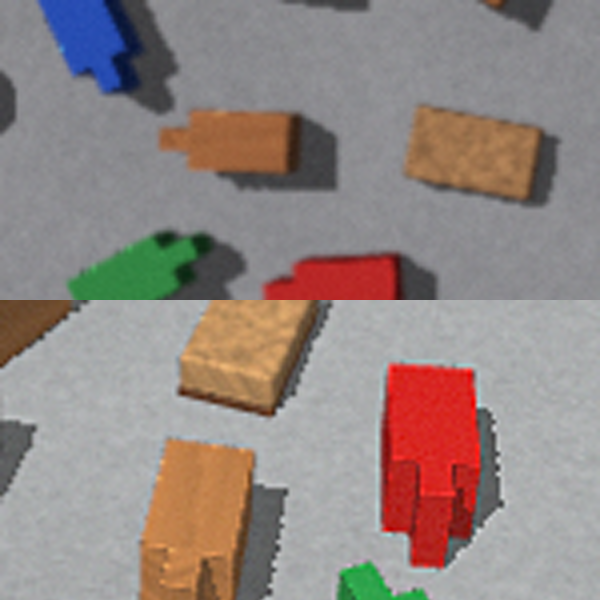

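The close crop confirms the choice: a brown body with its tenon on the left (+y), and cork to the right. Next I'll check the collar height against the shut fingers (27x20 mm) and work out the deltas.

Run:
```python
from h import *
from scipy.spatial.transform import Rotation as R
for n in('top','side'):
    P=np.load(n+'.npz')['P'].reshape(-1,3);r=np.hypot(P[:,0]-.5883,P[:,1]-.3442)
    for a,b in((0,9),(9,12),(12,15),(15,18),(18,22),(22,26)):
        m=(r>a/1e3)&(r<b/1e3);print(n,a,b,m.sum(),np.percentile(P[m,2],[10,50,90]).round(4))
    m=(r<.026)&(P[:,2]>.058)&(P[:,2]<.08);print(P[m].mean(0))
s=ctrl.state();Rm=R.from_rotvec(s['tool_rot']).as_matrix();print(Rm.round(3),s['tcp_pos'])
print('yaw of tool y axis deg',np.degrees(np.arctan2(Rm[1,1],Rm[0,1])))
```

```text
top 0 9 27 [0.0701 0.073  0.0749]
top 9 12 23 [0.0633 0.0704 0.0742]
top 12 15 18 [0.0596 0.0645 0.0708]
top 15 18 31 [0.0595 0.0622 0.0648]
top 18 22 56 [0.0497 0.0589 0.0641]
top 22 26 47 [0.0482 0.0512 0.0545]
[0.58800626 0.34438061 0.06607445]
side 0 9 34 [0.0714 0.0729 0.0741]
side 9 12 42 [0.0642 0.0719 0.0738]
side 12 15 46 [0.0624 0.0666 0.0722]
side 15 18 37 [0.0599 0.0626 0.0645]
side 18 22 118 [0.0506 0.0575 0.0628]
side 22 26 60 [0.0493 0.0506 0.0524]
[0.58666085 0.35030086 0.06638607]
[[ 0.896  0.444 -0.001]
 [ 0.444 -0.896  0.001]
 [-0.    -0.002 -1.   ]] [ 0.2993151  -0.60445029  0.24077268]
yaw of tool y axis deg -63.65360514652219
```

>>> {"method": "drive_tool", "body": {"commands": [[[0.125, 0.225, 0, 0, 0, 0.555], [0.25, 0.45, 0, 0, 0, 1.111], [0.25, 0.45, 0, 0, 0, 1.111], [0.25, 0.45, 0, 0, 0, 1.111], [0.25, 0.45, 0, 0, 0, 1.111], [0.25, 0.45, 0, 0, 0, 1.111], [0.25, 0.45, 0, 0, 0, 1.111], [0.25, 0.45, 0, 0, 0, 1.111], [0.25, 0.45, 0, 0, 0, 1.111], [0.25, 0.45, 0, 0, 0, 1.111]]], "gripper": 0, "grip_force": 20}}

```text
time_s: 1.1
tcp_pos: [0.5427, -0.1661, 0.2415]
tool_rot: [-2.222, -2.221, 0.001]
force: [1.2, -0.6, -0.3]
gripper_width: 0.129
grasp_force: 0.0
```

>>> {"method": "drive_tool", "body": {"commands": [[[0.039, 0.498, 0, 0, 0, 0], [0.039, 0.498, 0, 0, 0, 0], [0.039, 0.498, 0, 0, 0, 0], [0.039, 0.498, 0, 0, 0, 0], [0.039, 0.498, 0, 0, 0, 0], [0.039, 0.498, 0, 0, 0, 0], [0.039, 0.498, 0, 0, 0, 0], [0.039, 0.498, 0, 0, 0, 0], [0.039, 0.498, 0, 0, 0, 0], [0.039, 0.498, 0, 0, 0, 0]]]}}

```text
time_s: 2.1
tcp_pos: [0.5812, 0.3318, 0.2412]
tool_rot: [2.222, 2.221, -0.001]
force: [1.7, -0.3, 0.5]
gripper_width: 0.005
grasp_force: 0.0
```

>>> {"method": "drive_tool", "body": {"commands": [[[0, 0, -0.03, 0, 0, 0], [0, 0, -0.06, 0, 0, 0], [0, 0, -0.09, 0, 0, 0], [0, 0, -0.12, 0, 0, 0], [0, 0, -0.12, 0, 0, 0], [0, 0, -0.12, 0, 0, 0]]]}}

```text
time_s: 2.7
tcp_pos: [0.5812, 0.3301, 0.1216]
tool_rot: [-2.221, -2.221, 0.002]
force: [-0.1, -0.2, 1.2]
gripper_width: 0.009
grasp_force: 0.0
```

>>> {"method": "drive_tool", "body": {"commands": [[[0.007, 0.0142, -0.01, 0, 0, 0], [0.007, 0.0142, -0.02, 0, 0, 0], [0.007, 0.0142, -0.03, 0, 0, 0], [0.007, 0.0142, -0.034, 0, 0, 0], [0.007, 0.0142, -0.037, 0, 0, 0], [0.007, 0.0142, -0.037, 0, 0, 0], [0.007, 0.0142, -0.037, 0, 0, 0]]]}}

```text
time_s: 3.4
tcp_pos: [0.5883, 0.3447, 0.0855]
tool_rot: [-2.221, -2.221, -0.001]
force: [-1.8, 1.3, 4.8]
gripper_width: 0.004
grasp_force: 2.4
```

>>> {"method": "drive_tool", "body": {"commands": [[[0, 0, -0.0015, 0, 0, 0], [0, 0, -0.003, 0, 0, 0], [0, 0, -0.003, 0, 0, 0], [0, 0, -0.003, 0, 0, 0]]]}}

```text
time_s: 3.8
tcp_pos: [0.5883, 0.3449, 0.0851]
tool_rot: [2.221, 2.221, 0.001]
force: [-7.3, -3.9, 21.9]
gripper_width: 0.006
grasp_force: 11.1
```

>>> {"method": "drive_tool", "body": {"commands": [[[0, 0, 0.02, 0, 0, 0], [0, 0, 0.05, 0, 0, 0], [-0.03, 0.006, 0.08, 0, 0, 0], [-0.08, 0.017, 0.08, 0, 0, 0], [-0.12, 0.026, 0.08, 0, 0, 0], [-0.162, 0.034, 0.08, 0, 0, 0], [-0.162, 0.034, 0.08, 0, 0, 0], [-0.162, 0.034, 0.08, 0, 0, 0]]]}}

```text
time_s: 4.6
tcp_pos: [0.4259, 0.3782, 0.1619]
tool_rot: [2.219, 2.223, 0.0]
force: [0.9, -0.2, 0.0]
gripper_width: 0.003
grasp_force: 0.0
```

>>> {"method": "drive_tool", "body": {"commands": [[[0, 0, 0, 0, 0, 0], [0, 0, 0, 0, 0, 0], [0, 0, 0, 0, 0, 0], [0, 0, 0, 0, 0, 0], [0, 0, 0, 0, 0, 0], [0, 0, 0, 0, 0, 0], [0, 0, 0, 0, 0, 0], [0, 0, 0, 0, 0, 0]]], "gripper": 1}}

```text
time_s: 5.4
tcp_pos: [0.4264, 0.3784, 0.1617]
tool_rot: [-2.221, -2.221, -0.0]
force: [-0.1, 0.8, 0.4]
gripper_width: 0.694
grasp_force: 0.0
```

>>> {"method": "drive_tool", "body": {"commands": [[[0, 0, -0.01, 0, 0, 0], [0, 0, -0.02, 0, 0, 0], [0, 0, -0.03, 0, 0, 0], [0, 0, -0.05, 0, 0, 0], [0, 0, -0.07, 0, 0, 0], [0, 0, -0.09, 0, 0, 0], [0, 0, -0.11, 0, 0, 0], [0, 0, -0.117, 0, 0, 0], [0, 0, -0.117, 0, 0, 0]]]}}

```text
time_s: 6.3
tcp_pos: [0.4256, 0.3777, 0.0432]
tool_rot: [-2.221, -2.221, 0.004]
force: [-0.0, -0.4, -0.4]
gripper_width: 1.001
grasp_force: 0.0
```

>>> {"method": "drive_tool", "body": {"commands": [[[0, 0, 0, 0, 0, 0], [0, 0, 0, 0, 0, 0], [0, 0, 0, 0, 0, 0], [0, 0, 0, 0, 0, 0], [0, 0, 0, 0, 0, 0], [0, 0, 0, 0, 0, 0], [0, 0, 0, 0, 0, 0], [0, 0, 0, 0, 0, 0], [0, 0, 0, 0, 0, 0], [0, 0, 0, 0, 0, 0]]], "gripper": 0, "grip_force": 35}}

```text
time_s: 7.3
tcp_pos: [0.4268, 0.3785, 0.0451]
tool_rot: [2.221, 2.221, 0.001]
force: [0.8, -1.0, 5.4]
gripper_width: 0.543
grasp_force: 35.0
```

>>> {"method": "drive_tool", "body": {"commands": [[[0, 0, 0.01, 0, 0, 0], [0, 0, 0.04, 0, 0, 0], [0, 0, 0.08, 0, 0, 0], [0, 0, 0.12, 0, 0, 0], [0, 0, 0.16, 0, 0, 0], [0, 0, 0.2, 0, 0, 0], [0, 0, 0.2, 0, 0, 0], [0, 0, 0.2, 0, 0, 0]]]}}

```text
time_s: 8.1
tcp_pos: [0.4261, 0.3784, 0.2453]
tool_rot: [2.221, 2.221, 0.001]
force: [0.0, -0.6, -1.8]
gripper_width: 0.546
grasp_force: 35.0
```

>>> {"method": "drive_tool", "body": {"commands": [[[0.015, -0.04, 0, 0, 0, -0.02], [0.03, -0.08, 0, 0, 0, -0.04], [0.045, -0.12, 0, 0, 0, -0.06], [0.06, -0.16, 0, 0, 0, -0.08], [0.075, -0.2, 0, 0, 0, -0.1], [0.09, -0.24, 0, 0, 0, -0.12], [0.105, -0.28, 0, 0, 0, -0.14], [0.12, -0.32, 0, 0, 0, -0.16], [0.135, -0.36, 0, 0, 0, -0.18], [0.15, -0.4, 0, 0, 0, -0.204]]]}}

```text
time_s: 9.1
tcp_pos: [0.5752, -0.0234, 0.2424]
tool_rot: [-2.435, -1.981, 0.005]
force: [1.4, 0.3, -0.4]
gripper_width: 0.545
grasp_force: 35.0
```

>>> {"method": "drive_tool", "body": {"commands": [[[0.015, -0.04, 0, 0, 0, 0], [0.03, -0.08, 0, 0, 0, 0], [0.045, -0.12, 0, 0, 0, 0], [0.058, -0.163, 0, 0, 0, 0], [0.058, -0.163, 0, 0, 0, 0], [0.058, -0.163, 0, 0, 0, 0]]]}}

```text
time_s: 9.7
tcp_pos: [0.633, -0.1856, 0.2419]
tool_rot: [-2.436, -1.978, 0.004]
force: [0.2, 0.1, -2.1]
gripper_width: 0.547
grasp_force: 35.0
```

>>> {"method": "drive_tool", "body": {"commands": [[[0.001, 0, -0.03, 0, 0, 0], [0.001, 0, -0.06, 0, 0, 0], [0.001, 0, -0.085, 0, 0, 0], [0.001, 0, -0.1, 0, 0, 0], [0.001, 0, -0.107, 0, 0, 0], [0.001, 0, -0.107, 0, 0, 0], [0.001, 0, -0.107, 0, 0, 0]]]}}

```text
time_s: 10.4
tcp_pos: [0.6361, -0.1844, 0.1387]
tool_rot: [2.435, 1.983, 0.002]
force: [0.7, 0.2, -0.9]
gripper_width: 0.542
grasp_force: 35.0
```

Run:
```python
from h import *
a,P=cloud('top');b,Q=cloud('side')
s=ctrl.state();print(s['tcp_pos'],s['force'],s['torque'])
for im,P,n in((a,P,'top'),(b,Q,'side')):
    hsv=cv2.cvtColor(im,cv2.COLOR_BGR2HSV)
    # block colour reference from earlier image heel block
    p=P.reshape(-1,3)
    m=(p[:,2]>.137)&(p[:,2]<.15)&(abs(p[:,0]-.635)<.08)&(abs(p[:,1]+.185)<.11)
    c=hsv.reshape(-1,3)[m];k=(c[:,1]>90);q=p[m][k]
    print(n,m.sum(),k.sum(),np.median(q[:,2]) if len(q) else 0, np.round(cv2.boxPoints(cv2.minAreaRect((q[:,:2]*1e3).astype(np.float32)))).tolist())
cv2.imwrite('pics/st.png',np.vstack([cv2.resize(a[90:230,260:410],(600,300))*1,cv2.resize(b[80:180,160:320],(600,300))]))
```

```text
[ 0.63624762 -0.18463446  0.13910139] [-0.33372617 -1.46335621 -0.8429484 ] [-0.09179167 -0.02310687  0.00409247]
top 125 122 0.14777745233309392 [[614.0, -160.0], [660.0, -173.0], [673.0, -128.0], [627.0, -114.0]]
side 157 141 0.14566693387001406 [[598.0, -218.0], [661.0, -222.0], [667.0, -119.0], [604.0, -115.0]]
```

View pics/st.png

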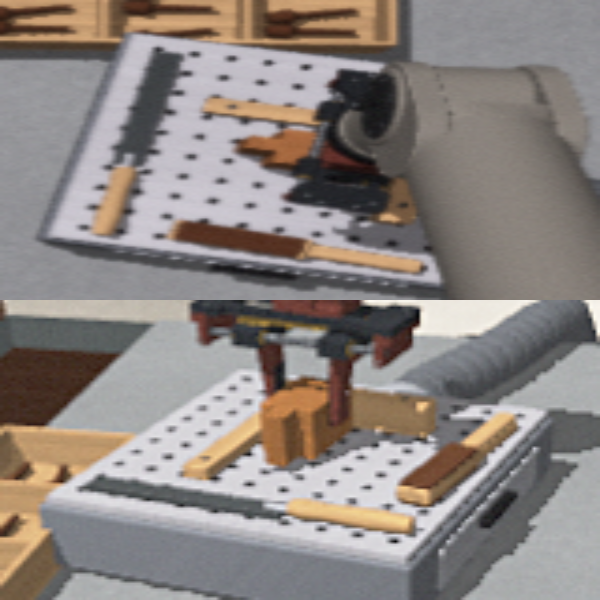

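The crops show the block upright in the gripper about 7 mm above the plate. The tenon points away from the stop, and fence, stop, file and brush are all clear. Next I lower it to light contact.

>>> {"method": "drive_tool", "body": {"commands": [[[0, 0, -0.004, 0, 0, 0], [0, 0, -0.007, 0, 0, 0], [0, 0, -0.008, 0, 0, 0], [0, 0, -0.008, 0, 0, 0], [0, 0, -0.008, 0, 0, 0]]], "grip_force": 50}}

```text
time_s: 11.0
tcp_pos: [0.6354, -0.1848, 0.1301]
tool_rot: [2.436, 1.983, 0.0]
force: [-2.3, -0.6, 4.3]
gripper_width: 0.544
grasp_force: 50.0
```

>>> {"method": "drive_tool", "body": {"commands": [[[0.003, -0.005, 0, 0, 0, 0], [0.006, -0.01, 0, 0, 0, 0], [0.009, -0.015, 0, 0, 0, 0], [0.012, -0.019, 0, 0, 0, 0], [0.012, -0.019, 0, 0, 0, 0], [0.012, -0.019, 0, 0, 0, 0]]]}}

```text
time_s: 11.6
tcp_pos: [0.6486, -0.2039, 0.1301]
tool_rot: [2.435, 1.982, 0.003]
force: [1.4, 1.8, 4.0]
gripper_width: 0.544
grasp_force: 50.0
```

>>> {"method": "drive_tool", "body": {"commands": [[[0.0008, -0.0012, 0, 0, 0, 0], [0.0016, -0.0024, 0, 0, 0, 0], [0.0023, -0.0035, 0, 0, 0, 0], [0.0031, -0.0047, 0, 0, 0, 0], [0.0031, -0.0047, 0, 0, 0, 0], [0.0031, -0.0047, 0, 0, 0, 0]]]}}

```text
time_s: 12.2
tcp_pos: [0.6509, -0.2072, 0.1301]
tool_rot: [-2.435, -1.984, -0.002]
force: [-1.5, 4.7, 6.4]
gripper_width: 0.544
grasp_force: 50.0
```

>>> {"method": "drive_tool", "body": {"commands": [[[0.001, -0.001, 0, 0, 0, 0], [0.002, -0.002, 0, 0, 0, 0], [0.002, -0.002, 0, 0, 0, 0], [0.002, -0.002, 0, 0, 0, 0]]]}}

```text
time_s: 12.6
tcp_pos: [0.6526, -0.2091, 0.1301]
tool_rot: [-2.434, -1.984, -0.001]
force: [-2.3, 4.6, 7.9]
gripper_width: 0.541
grasp_force: 50.0
```

>>> {"method": "drive_tool", "body": {"commands": [[[0.0, -0.001, 0.0005, 0, 0, 0], [0.001, -0.0025, 0.0005, 0, 0, 0], [0.0015, -0.0025, 0.0005, 0, 0, 0], [0.0015, -0.0025, 0.0005, 0, 0, 0]]]}}

```text
time_s: 13.0
tcp_pos: [0.6527, -0.21, 0.1302]
tool_rot: [-2.43, -1.983, 0.001]
force: [-6.3, 8.0, 10.8]
gripper_width: 0.546
grasp_force: 50.0
```

>>> {"method": "drive_tool", "body": {"commands": [[[0.0005, -0.001, 0.0005, 0, 0, 0], [0.001, -0.002, 0.001, 0, 0, 0], [0.0015, -0.0025, 0.001, 0, 0, 0], [0.0015, -0.0025, 0.001, 0, 0, 0], [0.0015, -0.0025, 0.001, 0, 0, 0]]]}}

```text
time_s: 13.5
tcp_pos: [0.6528, -0.2101, 0.1304]
tool_rot: [-2.425, -1.982, 0.003]
force: [-10.7, 12.7, 10.3]
gripper_width: 0.537
grasp_force: 50.0
```

Run:
```python
from h import *
from scipy.spatial.transform import Rotation as R
ex=np.array([.979,-.203]);ey=np.array([.203,.979])
for _ in range(3):
    s=ctrl.state();f=s['force'];a,P=cloud('top');b,Q=cloud('side')
    print(s['tcp_pos'].round(4),'on -ex %.1f ey %.1f z %.1f'%(-f[:2]@ex,f[:2]@ey,f[2]),s['torque'].round(2),R.from_rotvec(s['tool_rot']).as_matrix().round(3)[:,1:].tolist())
p=Q.reshape(-1,3);hsv=cv2.cvtColor(b,cv2.COLOR_BGR2HSV).reshape(-1,3)
m=(p[:,2]>.135)&(p[:,2]<.148)&(abs(p[:,0]-.652)<.08)&(abs(p[:,1]+.2)<.11)&(hsv[:,1]>90)
q=p[m];print(np.median(q[:,2]));
c=np.array([.6659,-.2525]);l=q[:,:2]-c;print('block in corner frame x',np.percentile(l@ex,[0,2,50,98,100]).round(4),'y',np.percentile(l@ey,[0,2,50,98,100]).round(4))
cv2.imwrite('pics/home.png',np.vstack([cv2.resize(a[90:190,270:400],(600,300)),cv2.resize(b[85:175,170:310],(600,300))]))
```

```text
[ 0.6528 -0.2101  0.1304] on -ex 13.1 ey 10.2 z 10.3 [ 2.52  2.29 -0.03] [[0.98, -0.007], [-0.199, 0.006], [-0.009, -1.0]]
[ 0.6528 -0.2101  0.1303] on -ex 12.3 ey 9.9 z 10.5 [2.47 2.24 0.02] [[0.98, -0.008], [-0.199, 0.006], [-0.009, -1.0]]
[ 0.6528 -0.2101  0.1303] on -ex 12.3 ey 10.8 z 10.6 [2.44 2.27 0.01] [[0.98, -0.007], [-0.199, 0.006], [-0.009, -1.0]]
0.14124836824993026
block in corner frame x [-0.057  -0.0563 -0.0251 -0.0001  0.0059] y [0.0043 0.0091 0.0554 0.1025 0.1046]
```

View pics/home.png

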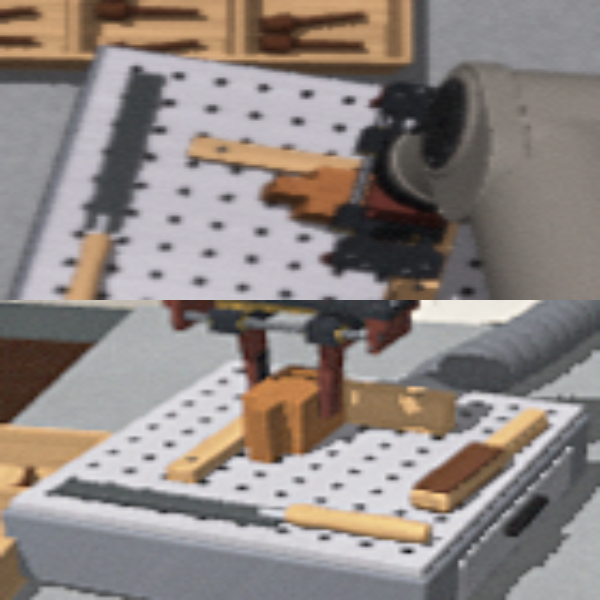

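>>> {"method": "drive_tool", "body": {"commands": [[[-0.0002, -0.001, 0, 0, 0, 0], [0.0, -0.0025, 0, 0, 0, 0], [0.001, -0.004, 0, 0, 0, 0], [0.002, -0.005, 0, 0, 0, 0], [0.003, -0.0055, 0, 0, 0, 0], [0.003, -0.0055, 0, 0, 0, 0], [0.003, -0.0055, 0, 0, 0, 0], [0.003, -0.0055, 0, 0, 0, 0]]], "grip_force": 60}}

```text
time_s: 14.6
tcp_pos: [0.6531, -0.2103, 0.1305]
tool_rot: [-2.416, -1.978, 0.006]
force: [-21.9, 23.8, 21.5]
gripper_width: 0.541
grasp_force: 60.0
```

Run:
```python
from h import *
from scipy.spatial.transform import Rotation as R
ex=np.array([.979,-.203]);ey=np.array([.203,.979])
s=ctrl.state();f=s['force'];b,Q=cloud('side')
print(s['tcp_pos'].round(4),'on -ex %.1f ey %.1f z %.1f'%(-f[:2]@ex,f[:2]@ey,f[2]),s['torque'].round(2),R.from_rotvec(s['tool_rot']).as_matrix().round(3)[:,1:].tolist(),s['gripper_width'],s['grasp_force'])
p=Q.reshape(-1,3);hsv=cv2.cvtColor(b,cv2.COLOR_BGR2HSV).reshape(-1,3)
c=np.array([.6659,-.2525]);l=p[:,:2]-c;X=l@ex;Y=l@ey
br=(hsv[:,1]>150)
m=br&(abs(Y-.104)<.006)&(abs(X+.024)<.012)&(p[:,2]>.092)&(p[:,2]<.137);print('tenon end face y',np.median(Y[m]),m.sum(), 'slope y/z,x',np.linalg.lstsq(np.c_[p[m,2],X[m],np.ones(m.sum())],Y[m],rcond=None)[0].round(3))
m=br&(abs(X+.024)<.035)&(abs(Y-.07)<.035)&(p[:,2]>.134)&(p[:,2]<.147);q=p[m];print('top plane z',np.median(q[:,2]),np.linalg.lstsq(np.c_[X[m],Y[m],np.ones(m.sum())],q[:,2],rcond=None)[0].round(3))
```

```text
[ 0.6531 -0.2103  0.1305] on -ex 26.3 ey 18.8 z 21.5 [ 4.54  4.84 -0.31] [[0.98, -0.015], [-0.197, 0.012], [-0.017, -1.0]] 0.5407459913581633 60.01666009426117
tenon end face y 0.10166478002671883 39 slope y/z,x [ 0.016 -0.091  0.098]
top plane z 0.1416221971570774 [ 0.005 -0.034  0.144]
```

>>> {"method": "drive_tool", "body": {"commands": [[[-0.001, 0, 0.0005, -0.01, -0.01, 0], [-0.002, -0.0005, 0.001, -0.02, -0.02, 0], [-0.0022, -0.0006, 0.001, -0.02, -0.02, 0], [-0.0022, -0.0006, 0.001, -0.02, -0.02, 0], [-0.0022, -0.0006, 0.001, -0.02, -0.02, 0]]]}}

```text
time_s: 15.15
tcp_pos: [0.6522, -0.2102, 0.1303]
tool_rot: [2.423, 1.984, 0.004]
force: [-13.6, 22.5, 12.6]
gripper_width: 0.542
grasp_force: 60.0
```

```bash
cat > st.py <<'E'
from h import *
from scipy.spatial.transform import Rotation as R
ex=np.array([.979,-.203]);ey=np.array([.203,.979])
s=ctrl.state();f=s['force']
print(s['tcp_pos'].round(4),'on -ex %.1f ey %.1f z %.1f'%(-f[:2]@ex,f[:2]@ey,f[2]),s['torque'].round(2),R.from_rotvec(s['tool_rot']).as_matrix().round(3)[:,1:].tolist(),s['gripper_width'])
E
python3 st.py
```

```text
[ 0.6522 -0.2102  0.1303] on -ex 17.9 ey 19.2 z 12.6 [ 5.52  3.51 -0.24] [[0.98, 0.008], [-0.197, -0.006], [0.009, -1.0]] 0.5418095414419423
```

>>> {"method": "drive_tool", "body": {"commands": [[[0, -0.001, 0.0005, 0, 0, 0], [-0.0002, -0.002, 0.001, 0.005, 0.005, 0], [0.0003, -0.0021, 0.001, 0.005, 0.005, 0], [0.0006, -0.0022, 0.001, 0.005, 0.005, 0], [0.0006, -0.0022, 0.001, 0.005, 0.005, 0], [0.0006, -0.0022, 0.001, 0.005, 0.005, 0], [0.0006, -0.0022, 0.001, 0.005, 0.005, 0], [0.0006, -0.0022, 0.001, 0.005, 0.005, 0]]]}}

```text
time_s: 15.95
tcp_pos: [0.6525, -0.2103, 0.1303]
tool_rot: [-2.429, -1.992, -0.003]
force: [-14.7, 27.2, 8.4]
gripper_width: 0.543
grasp_force: 60.0
```

```bash
python3 st.py
```

```text
[ 0.6525 -0.2103  0.1303] on -ex 19.9 ey 23.6 z 8.4 [ 5.91  3.32 -0.51] [[0.981, 0.001], [-0.196, 0.001], [0.001, -1.0]] 0.5428863223348658
```

>>> {"method": "drive_tool", "body": {"commands": [[[0, 0, 0, 0, 0, 0], [0, 0, 0, 0, 0, 0], [0, 0, 0, 0, 0, 0], [0, 0, 0, 0, 0, 0], [0, 0, 0, 0, 0, 0], [0, 0, 0, 0, 0, 0], [0, 0, 0, 0, 0, 0], [0, 0, 0, 0, 0, 0]]]}}

```text
time_s: 16.75
tcp_pos: [0.6525, -0.2103, 0.1304]
tool_rot: [-2.429, -1.992, -0.003]
force: [-13.9, 26.5, 8.4]
gripper_width: 0.542
grasp_force: 60.0
```

```bash
python3 st.py; python3 -c "
from plant import ctrl
print(ctrl.hand_in())"
```

```text
[ 0.6525 -0.2103  0.1304] on -ex 19.0 ey 23.1 z 8.4 [ 5.9   3.28 -0.54] [[0.981, 0.002], [-0.196, 0.001], [0.001, -1.0]] 0.5418221776036627
the job is handed in; nothing more can be done
None
```

The job is handed in at 16.75 s and no verdict came back: the start button was pressed fully down and released, and the heel block is held upright in the corner with about 19 N of push toward the fence and 23 N toward the stop, measured at the wrist.

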